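# Pin the door of a shield box to its hinge

### The job

Push the blue door of the aluminium shield box fully home against the box so that the brass door knuckle comes under the steel box knuckle, then take the orange-headed hinge pin from the rack and push it down through both knuckles until its head sits flush on the upper one, and let go. Work gently by feel: nothing may press on the box, door or hinge with more than 30 N. Leave the black-headed spare pin and everything else on the bench where they are.

Things in the scene. Friction and masses are not known exactly. Their poses are not given: they have to be found in the camera images.
- cradle: Fixed dark steel plate, 270 x 250 x 10 mm, on the bench; origin at its underside, z up. On it stands the aluminium shield box (130 x 150 mm, top 92 mm above the bench, front face at x = -30 mm in the cradle frame). Its blue door is on the -x side, the hinge at the +y end of the door. All frames below have the cradle's axes.
- box_mark (a point): Middle of the box's top face at mid play, (35, -2, 92) mm in the cradle frame. The box is clamped through slotted feet: with its door and hinge it stands anywhere within 10 mm of this along the cradle's y axis, exactly in x and z. Its place in the slots is not measured and does not change under 100 N.
- hinge_mark (a point): Fixed mark level with the flat top of the upper (steel) knuckle, (-40, 102, 92) mm in the cradle frame. The bore's mouth lies in line with it, 4 to 22 mm from it towards -y (exact in x and z): feel for it. Around the bore the flat top reaches 14 mm in x, 32 mm to +y, 17 mm to -y. Bore 11 mm, vertical, 1 mm chamfer. Knuckle 66 to 92 mm above the bench.
- lower_mark (a point): Fixed mark 30 mm below hinge_mark, level with the top of the lower (brass) knuckle. That is 28 mm square, on the door, 34 to 62 mm above the bench; bore 11 mm, 1 mm chamfer, under the upper one when the door is home. A white nylon slug in it, top 52 mm above the bench, must be driven down ahead of the pin against about 7 N; it stays where pushed.
- door (a joint): Travel of the blue door along the cradle's +x towards the box, in m: 0 = standing 40 mm out, 0.040 = fully home at a hard stop, both knuckles in line. It rubs with about 4 N and stays where left.
- door_mark (a point): Middle of the door's front face (robot side) at joint 0 and mid play (true place within 10 mm along y), 68 mm above the bench, x = -84 mm in the cradle frame; add the joint value along x. The mark does not move with the door. Door: upright panel 8 mm thick, 150 mm wide, 14 to 90 mm above the bench. The black strip is only a thin marking.
- hinge_pin: Loose steel pin, about 60 g, upright in either one of the rack's holes. Origin at the centre of its nose (lower end), z up the shaft. Shaft 10 mm diameter, 60 mm long, nose tapered to 8 mm over the last 6 mm. Head to grip: orange cylinder 20 mm diameter, 60 to 86 mm above the nose; its flat underside seats on the upper knuckle.
- rack: Fixed grey block 55 x 120 x 70 mm on a foot plate; origin at its underside. Two upright 16 mm through holes at y = -30 and +30 mm in its frame, each holding a pin whose head rests on the top face, so the heads are 70 to 96 mm above the bench.
- spare_pin: Bystander: thinner spare pin, brass with a black head, standing in the rack's other hole: shaft 8 mm diameter, 60 mm long, head 20 mm diameter and 26 mm tall. Origin at its nose, z up. Leave alone.
- multimeter: Bystander: grey, orange-edged handheld meter, 190 x 92 x 50 mm, lying flat. Origin at its underside.
- screwdriver: Bystander: screwdriver 180 mm long lying on the bench along its x axis.
- spanner: Bystander: spanner 160 mm long lying on the bench along its x axis.
- attenuator: Bystander: upright brass attenuator, 30 mm diameter, 60 mm tall. Origin at its underside.
- adapter: Bystander: upright steel adapter, 26 mm diameter, 34 mm tall. Origin at its underside.
- parts_tray: Bystander: blue divided tray 100 x 150 x 35 mm with connectors. Origin at its underside.

How it is judged:
By the outcome, as a careful person would: the job done as asked, in the order asked, and still so for the second after the job is handed in, with the robot touching nothing.
It also fails if it takes over 72 s, if anything falls off the work surface, if the arm or the gripper's body presses on something with over 40 N, if the wrist force passes 120 N, or if a joint passes its speed limit or range.

### The arm

A 6-joint arm with a two-finger parallel gripper is mounted at the origin on the work surface. World frame = base frame: x ahead of the robot, y to its left, z up, the work surface at z = 0. Lengths are in m, angles in rad, forces in N, time in s.
With the tool pointing down it reaches from about 0.35 to 0.975 m from the base axis. Payload 4.9 kg.
Tool frame: the origin (TCP) lies on the mounting face of the last link; the fingertips stand 173 mm ahead of it and the grasp point (between the pads) lies 155 mm ahead of it; z points along the fingers, y is the direction in which the jaws open and shut (so a half turn about z gives the same grasp; the last joint's range is limited). The gripper opens to 85 mm and grips with 20 to 120 N. Pads are 22 mm wide; open, the fingers measure 114 mm over their backs; the gripper's body (76 mm by 85 mm) begins 54 mm behind the grasp point. The pads swing forward as they close: fully open they stand 13 mm farther back than shut.
Start: joints at [-1.445, 0.053, 1.613, -0, 1.476, -0.119], TCP at [0.151, -0.606, 0.405] pointing down, gripper open.
Joint ranges: [-3.01, 3.01], [-1.01, 2.22], [0.06, 2.58], [-1.02, 4.17], [0.09, 2.62], [-3.14, 3.14]. Speed limits (rad/s): [2.57, 2.57, 3.14, 3.14, 3.14, 3.14].

### API

Orientations are given as a unit quaternion [w, x, y, z].
In Python, from plant import manip gives the robot as it stands.
- The arm moves only by the tool play_rows, never from a script. Its argument "increments" is a list of rows, each an object with "offset": the shift along the tool's x, y, z in mm, a list of three; "twist": the turn about the tool's z in rad; "grip": the opening, from 0 (shut) to 1 (fully open). In form: [{"offset": [dx, dy, dz], "twist": twist, "grip": grip}, ...]. A call has 1 to 5 rows; each row is the pose to reach, as a shift and turn from the pose commanded when the call began, along the tool's axes at that moment; what a row does not reach only later rows make up. A row lasts 1/12 s, in which the tool goes at most 41.7 mm and 7.16 degrees, less where a joint would pass 70% of its speed; a pose out of reach is approached as far as the arm can. A call with a gripper value outside its range is refused whole. The fingers move at their own pace and stop on an object; the grip force is fixed at half the most. Time passes only in rows, so rows that repeat a pose let the fingers close. It gives the time, the measured TCP pose, the force and the opening at its end, in the units of the state.
- manip.state(): the state, without advancing time (a new reading comes with each control period).
- manip.grab_frame(name): name is "scene" or "side" or "wrist"; returns the picture (384x512x3 uint8, blue, green, red); there is no depth.
- manip.get_calibration(name): a dict with "fx", "fy", "cx", "cy" (pixels), "T" (4x4, takes a point from camera to world coordinates). Camera axes: x right, y down, z forward; pixel columns grow to the right and rows downward; lengths in m; the calibration is good to about 2 mm. A picture is of the moment at which its call begins: read the wrist's pose just before it. get_calibration takes no time and is no camera call; for the wrist camera it gives the pose at the moment of the call.
- manip.job_done(): hands the job in, once; it reports no verdict.
Trained networks look in the newest picture that a camera, given by its name, has taken for a name from the list of things; names that differ only in an ending like _2 or _b are one class to them, and where a whole thing is asked for, a point or a joint stands for the part that bears it (a point fixed in the world has none). Each returns a list of dicts, best first, with "p" (0 to 1); they miss things now and then, are a little off and sometimes report something else, mostly with a low value. They report only what shows in the picture. A call takes as long as a camera call.
- manip.boxes_of(query, camera): "xyz" ([x, y, z] in m, in the coordinates of the camera as it stood for that picture, good to about 4 mm: the middle of the surface that is visible of it).
- manip.tip_of(query, camera): "xyz" ([x, y, z] in m, in the coordinates of the camera as it stood for that picture, good to about 4 mm: a listed point, or the origin of a listed thing).
The state is a dict: "time": time; "joint_pos": joint angles; "joint_vel": joint speeds; "joint_efforts": joint torques, N m; "tool_pos": TCP position; "tool_rot": TCP orientation; "contact_force": force on the tool from outside, world axes, zero at the start; "ft_torque": the same for the moment, N m; "gripper_width": opening from 0.0 (shut) to 1.0 (fully open).
Only numpy, scipy, OpenCV 4.12 (cv2) and the standard library are available. Lean on these libraries where they do the work, as an engineer would, in place of code of your own. Each camera call takes 0.05 s, during which the arm holds its last target. There are 200 camera calls.

## Working session

There is one attempt and no reset: what is moved stays moved. The work goes in short steps, Python scripts to look and compute and a tool call to move; the robot and the scene stay as the last step left them, time stands still between calls to the robot, and variables do not carry over. Pictures are saved under pics/ and viewed, about 8 in all and at most 12, crops included, and the job is handed in when it is done.

Besides the shell and the picture viewer there is one more tool, called after "Request:" as name([rows], argument=value, ...), one row to a line, values as JSON. play_rows: Moves the arm, as the interface text tells. Its arguments: {"type":"object","properties":{"increments":{"type":"array"}},"required":["increments"]}

```bash
ls; mkdir -p pics; cat > h.py <<'E'
import numpy as np, cv2
from plant import manip
def w(name,p,T=None):
    T=np.array(manip.get_calibration(name)["T"]) if T is None else T
    return (T@np.append(p,1))[:3]
def look(q,cam,f):
    r=getattr(manip,f)(q,cam)
    for d in r[:2]: print(cam,f,q,round(d["p"],2),np.round(w(cam,d["xyz"])*1000,1))
E
python3 - <<'E'
from h import *
s=manip.state();print({k:np.round(v,3).tolist() for k,v in s.items()})
for c in("scene","side"):
    im=manip.grab_frame(c);cv2.imwrite(f"pics/{c}0.png",im)
    k=manip.get_calibration(c);print(c,k["fx"],np.round(k["T"],3).tolist())
    for q in("cradle","box_mark","hinge_mark","lower_mark","door_mark","hinge_pin","spare_pin","rack"): look(q,c,"tip_of")
a=np.hstack([cv2.imread("pics/scene0.png"),cv2.imread("pics/side0.png")])
cv2.imwrite("pics/both.png",cv2.resize(a,(800,300)))
E
```

```text
pics
{'time': 0.0, 'joint_pos': [-1.445, 0.053, 1.614, 0.0, 1.476, -0.119], 'joint_vel': [-0.0, -0.001, 0.001, 0.001, -0.001, 0.002], 'joint_efforts': [0.0, -39.369, -37.018, 0.0, 0.007, -0.0], 'tool_pos': [0.151, -0.606, 0.403], 'tool_rot': [-0.001, 0.993, 0.122, 0.0], 'contact_force': [0.127, -0.576, 0.535], 'ft_torque': [0.055, 0.01, 0.022], 'gripper_width': 0.999}
scene 447.6534149862471 [[-0.001, 0.864, -0.504, 1.22], [1.0, 0.001, -0.0, -0.018], [-0.0, -0.504, -0.864, 1.19], [0.0, 0.0, 0.0, 1.0]]
scene tip_of cradle 0.59 [620.2 -41.   -3.1]
scene tip_of box_mark 0.76 [658.5 -37.4  95.1]
scene tip_of box_mark 0.53 [502.6 446.7  -1.3]
scene tip_of lower_mark 0.59 [570.6  52.9  65.6]
scene tip_of door_mark 0.75 [539.5 -59.9  69.2]
scene tip_of hinge_pin 0.65 [378.1 398.8   1.1]
scene tip_of hinge_pin 0.6 [ 462.1 -360.2    9. ]
scene tip_of spare_pin 0.64 [622.7 -40.   -2.2]
scene tip_of spare_pin 0.61 [539.7 -55.2  71.5]
scene tip_of rack 0.77 [ 468.5 -331.     1.5]
side 361.0623629506524 [[-0.996, -0.062, 0.07, 0.486], [-0.093, 0.527, -0.845, 0.854], [0.015, -0.847, -0.531, 0.658], [0.0, 0.0, 0.0, 1.0]]
side tip_of cradle 0.9 [623.7 -40.    0. ]
side tip_of box_mark 0.76 [666.1 -36.1  94.6]
side tip_of hinge_mark 0.59 [567.   57.7  92.4]
side tip_of lower_mark 0.94 [570.2  52.7  65.1]
side tip_of door_mark 0.9 [544.7 -53.   66. ]
side tip_of door_mark 0.49 [ 5.028e+02  4.463e+02 -5.000e-01]
side tip_of rack 0.72 [ 469.4 -331.1    0.5]
```

View pics/scene0.png

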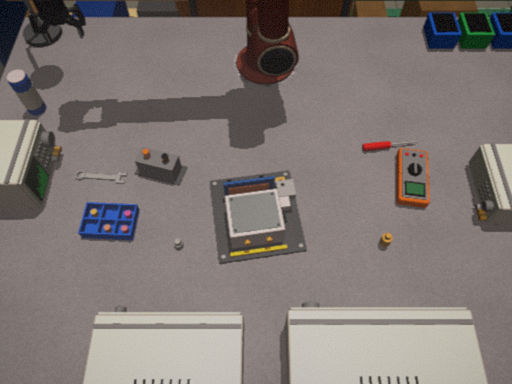

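View pics/side0.png

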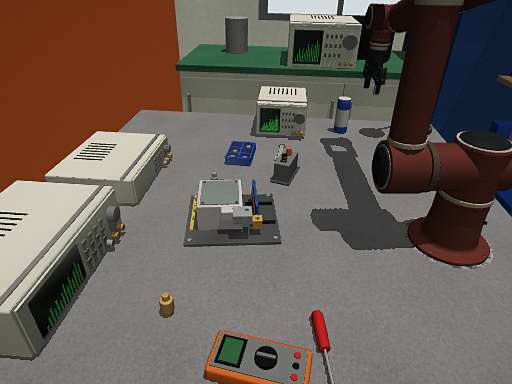

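```bash
python3 - <<'E'
from h import *
from scipy.spatial.transform import Rotation as R
s=manip.state();q=s["tool_rot"];Rt=R.from_quat([q[1],q[2],q[3],q[0]]).as_matrix()
k=manip.get_calibration("wrist");T=np.array(k["T"]);print(k["fx"],k["cx"],k["cy"])
print("cam in tool",np.round(Rt.T@T[:3,:3],3).tolist(),np.round(Rt.T@(T[:3,3]-s["tool_pos"])*1000,1))
# rough ray-plane of scene pixels
k=manip.get_calibration("scene");T=np.array(k["T"])
def rp(u,v,z):
    d=T[:3,:3]@[(u-k["cx"])/k["fx"],(v-k["cy"])/k["fy"],1];return np.round(1000*(T[:3,3]+d*(z-T[2,3])/d[2]),1)
im=cv2.imread("pics/scene0.png")[140:190,130:190].astype(int)
m=(im[...,2]>130)&(im[...,0]<90);v,u=np.nonzero(m);print("orange",u.mean()+130,v.mean()+140,len(u),rp(u.mean()+130,v.mean()+140,.087))
print("black",rp(166,158,.087))
for c in((211,182),(290,171),(305,249),(221,260)):print(rp(*c,.01))
E
```

```text
298.23916535002826 257.7735085527576 193.1437996632421
cam in tool [[0.0, -0.952, -0.305], [1.0, -0.0, 0.0], [-0.0, -0.305, 0.952]] [78.6  0.3 30.6]
orange 145.0 151.0 31 [ 453.6 -362.7   87. ]
black [ 478.8 -297.2   87. ]
[ 515.5 -169.2   10. ]
[475.5  74.6  10. ]
[735.5 108.3  10. ]
[ 768.4 -127.2   10. ]
```

Request:
play_rows([
  {"offset":[28,-26.4,0],"twist":0,"grip":0.5},
  {"offset":[56,-52.8,0],"twist":0,"grip":0.5},
  {"offset":[84,-79.2,0],"twist":0,"grip":0.5},
  {"offset":[112,-105.6,0],"twist":0,"grip":0.5},
  {"offset":[140,-132,0],"twist":0,"grip":0},
])

```text
time: 1.32
tool_pos: [0.2558, -0.4428, 0.4047]
tool_rot: [0.0, 0.993, 0.122, 0.0]
contact_force: [0.8, -0.7, 0.7]
gripper_width: 0.374
```

Request:
play_rows([
  {"offset":[28,-26.4,0],"twist":0,"grip":0},
  {"offset":[56,-52.8,0],"twist":0,"grip":0},
  {"offset":[84,-79.2,0],"twist":0,"grip":0},
  {"offset":[112,-105.6,0],"twist":0,"grip":0},
  {"offset":[140,-132,0],"twist":0,"grip":0},
])

```text
time: 1.73
tool_pos: [0.3597, -0.2806, 0.405]
tool_rot: [0.0, 0.993, 0.122, 0.0]
contact_force: [0.8, -0.9, 0.1]
gripper_width: 0.002
```

Request:
play_rows([
  {"offset":[28,-26.4,0],"twist":0,"grip":0},
  {"offset":[56,-52.8,0],"twist":0,"grip":0},
  {"offset":[84,-79.2,0],"twist":0,"grip":0},
  {"offset":[112,-105.6,0],"twist":0,"grip":0},
  {"offset":[140,-132,0],"twist":0,"grip":0},
])

```text
time: 2.15
tool_pos: [0.4635, -0.1184, 0.4051]
tool_rot: [0.0, 0.993, 0.122, 0.0]
contact_force: [0.7, -0.3, -0.6]
gripper_width: -0.001
```

Request:
play_rows([
  {"offset":[20,-20,20],"twist":0.03,"grip":0},
  {"offset":[40,-40,40],"twist":0.06,"grip":0},
  {"offset":[51,-49,60],"twist":0.105,"grip":0},
  {"offset":[51,-49,73],"twist":0.105,"grip":0},
  {"offset":[51,-49,73],"twist":0.105,"grip":0},
])

```text
time: 2.57
tool_pos: [0.4996, -0.0597, 0.328]
tool_rot: [-0.001, 0.997, 0.071, -0.003]
contact_force: [-0.5, -1.4, -0.6]
gripper_width: 0.002
```

```bash
cat >> h.py <<'E'
def st():
    s=manip.state();q=s["tool_rot"]
    print("t",round(s["time"],2),"pos",np.round(np.array(s["tool_pos"])*1000,1),"psi",round(2*np.degrees(np.arctan2(q[2],q[1])),2),"q",np.round(q,4),"F",np.round(s["contact_force"],1),"M",np.round(s["ft_torque"],2),"g",round(s["gripper_width"],3))
E
python3 - <<'E'
from h import *
st();print(manip.state()["joint_pos"])
cv2.imwrite("pics/w1.png",manip.grab_frame("wrist"))
for q in("cradle","box_mark","hinge_mark","lower_mark","door_mark"): look(q,"wrist","tip_of")
E
```

```text
t 2.57 pos [499.6 -59.7 328. ] psi 8.15 q [-9.000e-04  9.975e-01  7.110e-02 -3.300e-03] F [-0.5 -1.4 -0.6] M [-0.05  0.02  0.01] g 0.002
[-2.66833883e-01 -1.82014411e-01  1.96721361e+00 -4.24298357e-04
  1.36319200e+00  1.16172762e+00]
wrist tip_of cradle 0.97 [631.6 -40.4   2.7]
wrist tip_of hinge_mark 0.81 [577.3  49.1  99.8]
wrist tip_of lower_mark 0.8 [575.1  51.5  66.2]
wrist tip_of door_mark 0.79 [547.4 -55.6  73.9]
```

View pics/w1.png

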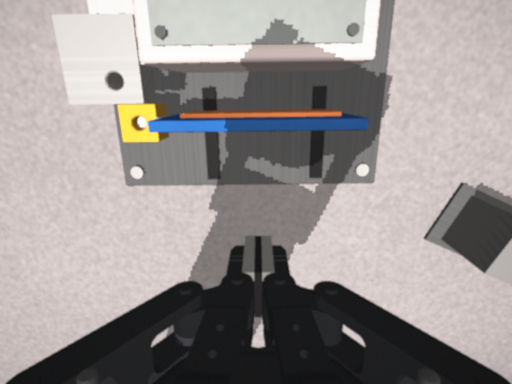

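```bash
cat >> h.py <<'E'
def rp(cam,u,v,z,T=None):
    k=manip.get_calibration(cam);T=np.array(k["T"]) if T is None else T
    d=T[:3,:3]@[(u-k["cx"])/k["fx"],(v-k["cy"])/k["fy"],1];return 1000*(T[:3,3]+d*(z/1000-T[2,3])/d[2])
C=np.array([623.,-40.5]);A=np.radians(8)
RA=np.array([[np.cos(A),-np.sin(A)],[np.sin(A),np.cos(A)]])
def cr(p): return RA.T@(np.asarray(p)[:2]-C)
E
python3 - <<'E'
from h import *
for n,u,v,z in(("bore",115,80,92),("lower",142,122,62),("doorL",148,131,90),("doorR",367,129,90),("hole1",137,173,10),("hole2",363,171,10),("plateL",126,184,10),("plateR",374,182,10)):
    p=rp("wrist",u,v,z);print(n,np.round(p,1),"cradle",np.round(cr(p),1))
E
```

```text
bore [577.4  44.1  92. ] cradle [-33.4  90.1]
lower [548.8  36.7  62. ] cradle [-62.7  86.7]
doorL [546.7  22.2  90. ] cradle [-66.9  72.7]
doorR [ 569.3 -130.    90. ] cradle [-65.7 -81.1]
hole1 [491.1  59.4  10. ] cradle [-116.7  117.3]
hole2 [ 524.6 -166.    10. ] cradle [-114.9 -110.6]
plateL [478.   70.3  10. ] cradle [-128.2  129.9]
plateR [ 514.9 -179.9   10. ] cradle [-126.4 -123. ]
```

Request:
play_rows([
  {"offset":[0,0,30],"twist":0,"grip":0},
  {"offset":[0,0,60],"twist":0,"grip":0},
  {"offset":[0,0,85],"twist":0,"grip":0},
  {"offset":[0,0,100],"twist":0,"grip":0},
  {"offset":[0,0,100],"twist":0,"grip":0},
])

```text
time: 3.28
tool_pos: [0.499, -0.0607, 0.2286]
tool_rot: [-0.001, 0.998, 0.069, -0.003]
contact_force: [-0.6, 1.0, -0.5]
gripper_width: -0.0
```

Request:
play_rows([
  {"offset":[6,0,0],"twist":0,"grip":0},
  {"offset":[12,0,0],"twist":0,"grip":0},
  {"offset":[18,0,0],"twist":0,"grip":0},
  {"offset":[24,0,0],"twist":0,"grip":0},
  {"offset":[28,0,0],"twist":0,"grip":0},
])

```text
time: 3.7
tool_pos: [0.5298, -0.0566, 0.2333]
tool_rot: [0.0, 0.998, 0.07, 0.001]
contact_force: [-0.1, -0.9, 0.5]
gripper_width: -0.005
```

Request:
play_rows([
  {"offset":[3,0,0],"twist":0,"grip":0},
  {"offset":[6,0,0],"twist":0,"grip":0},
  {"offset":[9,0,0],"twist":0,"grip":0},
  {"offset":[12,0,0],"twist":0,"grip":0},
  {"offset":[15,0,0],"twist":0,"grip":0},
])

```text
time: 4.12
tool_pos: [0.5433, -0.0544, 0.2316]
tool_rot: [-0.0, 0.998, 0.07, -0.0]
contact_force: [0.3, 0.2, -0.1]
gripper_width: -0.003
```

Request:
play_rows([
  {"offset":[2,0,0],"twist":0,"grip":0},
  {"offset":[4,0,0],"twist":0,"grip":0},
  {"offset":[6,0,0],"twist":0,"grip":0},
  {"offset":[8,0,0],"twist":0,"grip":0},
  {"offset":[10,0,0],"twist":0,"grip":0},
])

```text
time: 4.53
tool_pos: [0.553, -0.053, 0.2315]
tool_rot: [-0.0, 0.998, 0.07, -0.0]
contact_force: [-3.8, 1.2, 3.1]
gripper_width: 0.002
```

Request:
play_rows([
  {"offset":[1.5,0,0],"twist":0,"grip":0},
  {"offset":[3,0,0],"twist":0,"grip":0},
  {"offset":[4.5,0,0],"twist":0,"grip":0},
  {"offset":[6,0,0],"twist":0,"grip":0},
  {"offset":[7,0,0],"twist":0,"grip":0},
])

```text
time: 4.95
tool_pos: [0.56, -0.0519, 0.2315]
tool_rot: [-0.0, 0.998, 0.07, -0.0]
contact_force: [-4.1, 2.1, 2.0]
gripper_width: 0.0
```

```bash
python3 - <<'E'
from h import *
st();cv2.imwrite("pics/w2.png",manip.grab_frame("wrist"));st()
E
```

```text
t 4.95 pos [560.  -51.9 231.5] psi 8.02 q [-3.000e-04  9.976e-01  6.990e-02 -2.000e-04] F [-4.1  2.1  2. ] M [0.26 0.7  0.01] g 0.0
t 5.0 pos [560.2 -51.9 231.6] psi 8.01 q [-2.000e-04  9.976e-01  6.990e-02 -0.000e+00] F [-3.2  1.3  1. ] M [0.24 0.47 0.07] g 0.002
```

View pics/w2.png

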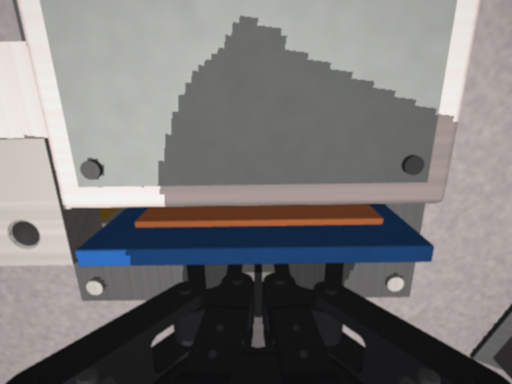

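```bash
python3 - <<'E'
from h import *
for n,u,v,z in(("bore",25,234,92),("boxL",66,206,92),("boxR",441,203,92),("doorfL",80,262,90),("doorfR",431,260,90),("doorbL",80,250,90),("doorbR",431,248,90),("plateL",81,300,10),("plateR",411,297,10)):
    p=rp("wrist",u,v,z);print(n,np.round(p,1),"cradle",np.round(cr(p),1))
E
```

```text
bore [573.4  44.   92. ] cradle [-37.3  90.6]
boxL [587.9  27.1  92. ] cradle [-25.3  71.8]
boxR [ 609.5 -117.    92. ] cradle [-24.  -73.8]
doorfL [562.2  23.8  90. ] cradle [-51.2  72.2]
doorfR [ 583.8 -122.5   90. ] cradle [-50.2 -75.7]
doorbL [568.   23.6  90. ] cradle [-45.6  71.1]
doorbR [ 589.3 -120.7   90. ] cradle [-44.6 -74.7]
plateL [474.4  71.3  10. ] cradle [-131.5  131.4]
plateR [ 512. -176.   10.] cradle [-128.8 -118.8]
```

Request:
play_rows([
  {"offset":[1.5,0,0],"twist":0,"grip":0},
  {"offset":[3,0,0],"twist":0,"grip":0},
  {"offset":[4.5,0,0],"twist":0,"grip":0},
  {"offset":[6,0,0],"twist":0,"grip":0},
  {"offset":[7.5,0,0],"twist":0,"grip":0},
])

```text
time: 5.42
tool_pos: [0.5674, -0.0509, 0.2315]
tool_rot: [-0.0, 0.998, 0.07, -0.0]
contact_force: [-4.9, 1.6, 2.0]
gripper_width: 0.002
```

Request:
play_rows([
  {"offset":[0.6,0,0],"twist":0,"grip":0},
  {"offset":[1.2,0,0],"twist":0,"grip":0},
  {"offset":[1.8,0,0],"twist":0,"grip":0},
  {"offset":[2.4,0,0],"twist":0,"grip":0},
  {"offset":[3,0,0],"twist":0,"grip":0},
])

```text
time: 5.83
tool_pos: [0.5703, -0.0505, 0.2315]
tool_rot: [-0.0, 0.998, 0.07, -0.0]
contact_force: [-4.7, 3.2, 0.6]
gripper_width: -0.002
```

Request:
play_rows([
  {"offset":[0.5,0,0],"twist":0,"grip":0},
  {"offset":[1,0,0],"twist":0,"grip":0},
  {"offset":[1.5,0,0],"twist":0,"grip":0},
  {"offset":[2,0,0],"twist":0,"grip":0},
  {"offset":[2,0,0],"twist":0,"grip":0},
])

```text
time: 6.25
tool_pos: [0.5723, -0.0503, 0.2315]
tool_rot: [-0.0, 0.998, 0.07, -0.0]
contact_force: [-3.4, 2.0, 0.0]
gripper_width: 0.001
```

Request:
play_rows([
  {"offset":[0.4,0,0],"twist":0,"grip":0},
  {"offset":[0.8,0,0],"twist":0,"grip":0},
  {"offset":[1.2,0,0],"twist":0,"grip":0},
  {"offset":[1.6,0,0],"twist":0,"grip":0},
  {"offset":[2,0,0],"twist":0,"grip":0},
])

```text
time: 6.67
tool_pos: [0.5733, -0.0502, 0.2315]
tool_rot: [-0.0, 0.998, 0.07, -0.003]
contact_force: [-13.7, 1.5, 7.3]
gripper_width: 0.004
```

Request:
play_rows([
  {"offset":[0.3,0,0],"twist":0,"grip":0},
  {"offset":[0.5,0,0],"twist":0,"grip":0},
  {"offset":[0.5,0,0],"twist":0,"grip":0},
])

```text
time: 6.92
tool_pos: [0.5735, -0.0502, 0.2315]
tool_rot: [-0.0, 0.998, 0.07, -0.004]
contact_force: [-14.6, 0.6, 8.6]
gripper_width: -0.0
```

Request:
play_rows([
  {"offset":[-10,0,0],"twist":0,"grip":0},
  {"offset":[-30,0,0],"twist":0,"grip":0},
  {"offset":[-40,0,20],"twist":0,"grip":0},
  {"offset":[-40,0,-20],"twist":0,"grip":0},
  {"offset":[-40,0,-55],"twist":0,"grip":0},
])

```text
time: 7.33
tool_pos: [0.533, -0.0556, 0.283]
tool_rot: [-0.001, 0.998, 0.069, -0.003]
contact_force: [1.9, -0.2, 0.5]
gripper_width: 0.002
```

Request:
play_rows([
  {"offset":[5,-10,-19],"twist":-0.12,"grip":0},
  {"offset":[20,-35,-19],"twist":-0.24,"grip":0},
  {"offset":[35,-60,-19],"twist":-0.36,"grip":0},
  {"offset":[45,-82,-19],"twist":-0.48,"grip":0},
  {"offset":[51,-93.4,-19],"twist":-0.6,"grip":0},
])

```text
time: 7.75
tool_pos: [0.5739, 0.0457, 0.307]
tool_rot: [0.001, 0.931, 0.365, 0.003]
contact_force: [0.2, 0.7, -0.6]
gripper_width: 0.003
```

Request:
play_rows([
  {"offset":[0,0,0],"twist":-0.12,"grip":0},
  {"offset":[0,0,0],"twist":-0.24,"grip":0},
  {"offset":[0,0,0],"twist":-0.36,"grip":0},
  {"offset":[0,0,0],"twist":-0.465,"grip":0},
  {"offset":[0,0,0],"twist":-0.465,"grip":0},
])

```text
time: 8.17
tool_pos: [0.5733, 0.0438, 0.3065]
tool_rot: [0.001, 0.824, 0.567, 0.002]
contact_force: [0.5, -0.1, 0.1]
gripper_width: -0.004
```

```bash
python3 - <<'E'
from h import *
manip.grab_frame("side");manip.grab_frame("side")
st();T=np.array(manip.get_calibration("wrist")["T"]);im=manip.grab_frame("wrist");cv2.imwrite("pics/w3.png",im);np.save("T3.npy",T);st()
print("bore z92 guess",np.round(rp("wrist",258,222,92),1))
E
```

```text
t 8.27 pos [573.1  43.8 306.3] psi 68.86 q [0.0009 0.8248 0.5654 0.001 ] F [0.2 0.6 0.7] M [0.04 0.03 0.03] g -0.004
t 8.32 pos [573.   43.8 306.2] psi 68.88 q [7.000e-04 8.247e-01 5.655e-01 8.000e-04] F [-0.2  0.6 -0.6] M [-0.04 -0.06  0.  ] g -0.0
bore z92 guess [573.9  42.5  92. ]
```

View pics/w3.png

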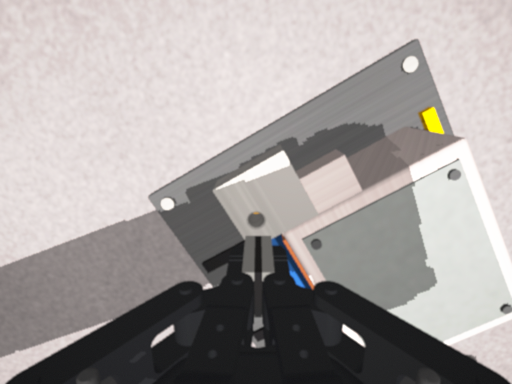

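Request:
play_rows([
  {"offset":[-30,3,-10],"twist":0,"grip":0.6},
  {"offset":[-68,6,-20],"twist":0,"grip":0.6},
  {"offset":[-106,9,-20],"twist":0,"grip":0.6},
  {"offset":[-144,12,-20],"twist":0,"grip":0.6},
  {"offset":[-182,15,-20],"twist":0,"grip":0.6},
])

```text
time: 8.73
tool_pos: [0.521, -0.1329, 0.3264]
tool_rot: [0.001, 0.824, 0.566, 0.001]
contact_force: [1.2, -0.3, -0.7]
gripper_width: 0.599
```

Request:
play_rows([
  {"offset":[-38,4,0],"twist":0,"grip":0.6},
  {"offset":[-76,8,0],"twist":0,"grip":0.6},
  {"offset":[-114,12,0],"twist":0,"grip":0.6},
  {"offset":[-152,16,0],"twist":0,"grip":0.6},
  {"offset":[-190,19,0],"twist":0,"grip":0.6},
])

```text
time: 9.15
tool_pos: [0.4706, -0.3175, 0.3261]
tool_rot: [0.001, 0.825, 0.566, 0.0]
contact_force: [0.9, 0.1, -0.0]
gripper_width: 0.6
```

Request:
play_rows([
  {"offset":[-25,1,0],"twist":0,"grip":0.6},
  {"offset":[-47,2.3,0],"twist":0,"grip":0.6},
  {"offset":[-47,2.3,0],"twist":0,"grip":0.6},
  {"offset":[-47,2.3,0],"twist":0,"grip":0.6},
])

```text
time: 9.48
tool_pos: [0.4562, -0.3613, 0.3258]
tool_rot: [0.0, 0.825, 0.565, 0.0]
contact_force: [1.0, -0.1, -0.0]
gripper_width: 0.6
```

```bash
python3 - <<'E'
from h import *
im=cv2.imread("pics/w3.png");T3=np.load("T3.npy")
g=cv2.cvtColor(im,6)[200:238,236:280];m=(g<115)
n,l,s_,c=cv2.connectedComponentsWithStats(m.astype(np.uint8))
for i in range(1,n):
  if s_[i,4]>30: u,v=c[i]+[236,200];print("bore",u,v,s_[i],np.round(rp("wrist",u,v,92,T3),1))
manip.grab_frame("side")
st();T=np.array(manip.get_calibration("wrist")["T"]);im=manip.grab_frame("wrist");cv2.imwrite("pics/w4.png",im);np.save("T4.npy",T);st()
b,gg,r=[im[...,i].astype(int) for i in range(3)]
m=((r>100)&(b<r*.5)&(gg<r*.75)).astype(np.uint8);n,l,s_,c=cv2.connectedComponentsWithStats(m)
for i in range(1,n):
  if s_[i,4]>60:print("orange",c[i],s_[i],np.round(rp("wrist",*c[i],96),1))
E
```

```text
bore 255.81656804733728 219.54437869822485 [ 12  14  16  13 169] [573.4  44.6  92. ]
bore 237.72727272727272 234.1818181818182 [ 0 29  6  9 33] [558.1  39.1  92. ]
bore 257.5 236.75 [10 36 24  2 32] [569.9  32.5  92. ]
t 9.53 pos [ 456.6 -360.3  325.7] psi 68.92 q [1.000e-04 8.245e-01 5.658e-01 2.000e-04] F [-0.1  1.   0.1] M [ 0.01 -0.03 -0.05] g 0.598
t 9.58 pos [ 456.8 -359.8  325.7] psi 69.0 q [0.000e+00 8.241e-01 5.664e-01 2.000e-04] F [-0.4  0.8  0.5] M [-0.04  0.02 -0.06] g 0.599
orange [497.18848168 191.08900524] [490 184  20  18 191] [ 619.6 -405.3   96. ]
orange [262.12333333 207.79833333] [249 194  27  28 600] [ 461.6 -357.9   96. ]
```

View pics/w4.png

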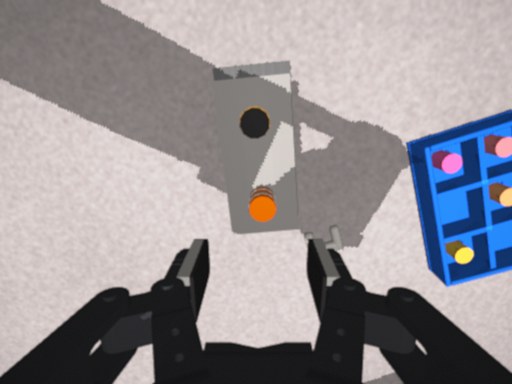

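Request:
play_rows([
  {"offset":[2,2,20],"twist":0,"grip":0.6},
  {"offset":[3.5,3.6,45],"twist":0,"grip":0.6},
  {"offset":[3.5,3.6,65],"twist":0,"grip":0.6},
  {"offset":[3.5,3.6,78],"twist":0,"grip":0.6},
  {"offset":[3.5,3.6,81],"twist":0,"grip":0.6},
])

```text
time: 10.0
tool_pos: [0.4609, -0.3564, 0.2416]
tool_rot: [-0.003, 0.824, 0.567, -0.0]
contact_force: [-0.3, -0.1, -0.5]
gripper_width: 0.602
```

Request:
play_rows([
  {"offset":[0,0,0],"twist":0,"grip":0.4},
  {"offset":[0,0,0],"twist":0,"grip":0.3},
  {"offset":[0,0,0],"twist":0,"grip":0.2},
  {"offset":[0,0,0],"twist":0,"grip":0.15},
  {"offset":[0,0,0],"twist":0,"grip":0.1},
])

```text
time: 10.42
tool_pos: [0.4618, -0.3587, 0.2466]
tool_rot: [0.001, 0.824, 0.567, 0.0]
contact_force: [1.1, 1.6, 3.1]
gripper_width: 0.214
```

Request:
play_rows([
  {"offset":[0,0,0],"twist":0,"grip":0},
  {"offset":[0,0,0],"twist":0,"grip":0},
  {"offset":[0,0,0],"twist":0,"grip":0},
  {"offset":[0,0,0],"twist":0,"grip":0},
])

```text
time: 10.75
tool_pos: [0.4619, -0.3587, 0.2465]
tool_rot: [0.001, 0.824, 0.567, 0.0]
contact_force: [0.6, 1.9, 6.4]
gripper_width: 0.205
```

Request:
play_rows([
  {"offset":[0,0,-5],"twist":0,"grip":0},
  {"offset":[0,0,-15],"twist":0,"grip":0},
  {"offset":[0,0,-35],"twist":0,"grip":0},
  {"offset":[0,0,-60],"twist":0,"grip":0},
  {"offset":[0,0,-85],"twist":0,"grip":0},
])

```text
time: 11.17
tool_pos: [0.4608, -0.358, 0.3302]
tool_rot: [-0.001, 0.824, 0.567, -0.0]
contact_force: [0.3, -0.9, -0.8]
gripper_width: 0.213
```

Request:
play_rows([
  {"offset":[0,0,-15],"twist":0,"grip":0},
  {"offset":[0,0,-25],"twist":0,"grip":0},
  {"offset":[0,0,-25],"twist":0,"grip":0},
  {"offset":[0,0,-25],"twist":0,"grip":0},
])

```text
time: 11.5
tool_pos: [0.4611, -0.3582, 0.3547]
tool_rot: [0.0, 0.824, 0.567, -0.0]
contact_force: [0.2, 0.5, -1.5]
gripper_width: 0.208
```

```bash
python3 - <<'E'
from h import *
manip.grab_frame("side");st();im=manip.grab_frame("wrist");cv2.imwrite("pics/w5.png",im)
E
```

```text
t 11.55 pos [ 461.  -358.   353.5] psi 69.03 q [-9.000e-04  8.240e-01  5.666e-01 -2.000e-04] F [-0.4  0.2 -0.7] M [-0.   -0.01  0.01] g 0.213
```

View pics/w5.png

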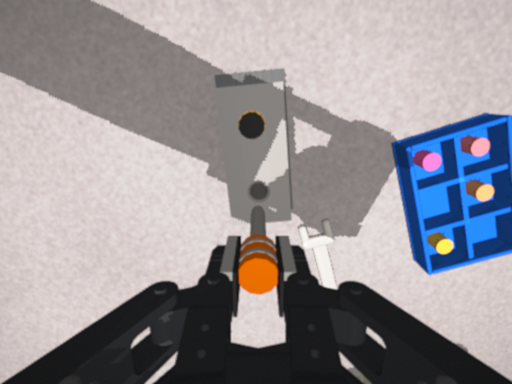

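Request:
play_rows([
  {"offset":[30,-2.5,0],"twist":0,"grip":0},
  {"offset":[68,-6,0],"twist":0,"grip":0},
  {"offset":[106,-9.5,0],"twist":0,"grip":0},
  {"offset":[144,-13,0],"twist":0,"grip":0},
  {"offset":[182,-17,0],"twist":0,"grip":0},
])

```text
time: 12.02
tool_pos: [0.5103, -0.1805, 0.3527]
tool_rot: [-0.001, 0.824, 0.566, -0.001]
contact_force: [0.7, 0.2, -0.4]
gripper_width: 0.209
```

Request:
play_rows([
  {"offset":[38,-3.5,0],"twist":0,"grip":0},
  {"offset":[76,-7,0],"twist":0,"grip":0},
  {"offset":[114,-10.5,0],"twist":0,"grip":0},
  {"offset":[152,-14,0],"twist":0,"grip":0},
  {"offset":[190,-17.5,0],"twist":0,"grip":0},
])

```text
time: 12.43
tool_pos: [0.5619, 0.0034, 0.3528]
tool_rot: [-0.001, 0.824, 0.567, -0.001]
contact_force: [0.7, -0.0, -0.7]
gripper_width: 0.21
```

Request:
play_rows([
  {"offset":[25,-2.5,0],"twist":0,"grip":0},
  {"offset":[40,-4,0],"twist":0,"grip":0},
  {"offset":[43.8,-4.7,0],"twist":0,"grip":0},
  {"offset":[43.8,-4.7,0],"twist":0,"grip":0},
  {"offset":[43.8,-4.7,0],"twist":0,"grip":0},
])

```text
time: 12.85
tool_pos: [0.5732, 0.0435, 0.3535]
tool_rot: [-0.0, 0.824, 0.567, -0.001]
contact_force: [-0.3, -0.8, -0.3]
gripper_width: 0.21
```

```bash
python3 - <<'E'
from h import *
manip.grab_frame("side");st();T=np.array(manip.get_calibration("wrist")["T"]);im=manip.grab_frame("wrist");np.save("T6.npy",T);cv2.imwrite("pics/w6.png",cv2.resize(im[140:310,170:350],None,fx=3,fy=3,interpolation=2));st()
E
```

```text
t 12.9 pos [573.2  43.1 353.9] psi 68.98 q [-3.000e-04  8.242e-01  5.662e-01 -7.000e-04] F [-0.2 -0.6 -0.6] M [ 0.01 -0.05 -0.02] g 0.209
t 12.95 pos [573.3  42.9 354.2] psi 68.94 q [-1.000e-04  8.244e-01  5.660e-01 -5.000e-04] F [ 0.5 -0.3  0.1] M [-0.01 -0.09  0.01] g 0.211
```

View pics/w6.png

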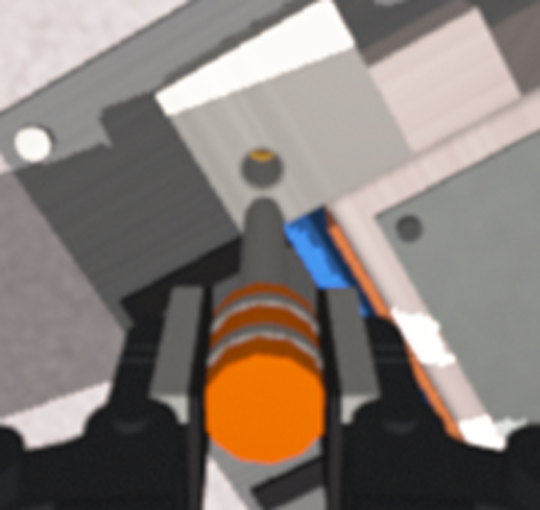

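```bash
python3 - <<'E'
from h import *
T=np.load("T6.npy");st()
im=manip.grab_frame("wrist");T=np.array(manip.get_calibration("wrist")["T"]);g=cv2.cvtColor(im,6)
x0,y0=235,180;w_=g[y0:y0+26,x0:x0+45];print(w_[2:25,10:36:1])
p=rp("wrist",257.3,196,92);print(p);st()
d=p[:2]-np.array(manip.state()["tool_pos"][:2])*1000;a=np.radians(69);print("tool dx dy",d@[np.cos(a),np.sin(a)],d@[np.sin(a),-np.cos(a)])
E
```

```text
t 12.95 pos [573.3  42.9 354.2] psi 68.94 q [-1.000e-04  8.244e-01  5.660e-01 -5.000e-04] F [ 0.5 -0.3  0.1] M [-0.01 -0.09  0.01] g 0.211
[[176 176 177 179 183 184 181 179 178 177 179 179 176 173 172 173 172 172
  174 176 177 179 181 179 178 177]
 [176 175 176 178 181 183 183 182 179 177 178 179 178 175 173 173 172 172
  173 174 176 178 180 181 179 178]
 [175 176 176 175 179 182 184 182 180 177 178 178 179 177 174 173 172 172
  172 173 175 177 179 180 180 178]
 [175 175 176 176 177 180 182 183 182 178 176 178 180 178 176 172 173 172
  172 173 173 175 178 180 182 179]
 [175 174 175 175 176 178 181 183 183 181 178 176 179 180 177 174 173 173
  172 171 173 175 176 179 181 181]
 [175 175 175 175 176 177 180 183 184 182 178 175 175 177 178 176 173 173
  172 172 172 174 175 177 180 181]
 [176 175 175 175 176 176 178 180 181 175 168 163 162 165 170 174 173 173
  172 172 172 172 174 176 178 180]
 [177 176 174 175 175 176 175 171 167 154 140 133 131 135 148 158 166 170
  172 172 172 172 172 175 177 179]
 [177 176 176 175 176 173 163 151 145 133 118 110 109 115 127 137 148 159
  168 172 171 1
[... 1074 characters left out ...]

  155 167 175 178 176 173 172 171]
 [167 167 169 172 174 170 160 145 128 115 105 101 103 106 113 126 146 162
  171 175 175 176 177 175 172 171]
 [167 167 168 171 174 175 171 163 153 142 131 125 127 131 141 150 165 176
  178 177 176 175 177 177 174 171]
 [168 166 167 169 171 174 176 175 170 163 157 153 151 155 161 167 175 181
  181 179 176 175 175 176 176 173]
 [169 167 166 168 170 172 176 178 177 173 170 166 161 165 169 172 177 181
  182 180 177 175 175 176 176 174]]
[573.93119792  43.97127338  92.        ]
t 13.0 pos [573.3  42.9 354.4] psi 68.93 q [-1.000e-04  8.245e-01  5.659e-01 -3.000e-04] F [ 0.3  0.7 -1.3] M [-0.04  0.01  0.  ] g 0.212
tool dx dy 1.2472984018075348 0.1931728587605066
```

Request:
play_rows([
  {"offset":[1.8,0,6],"twist":0,"grip":0},
  {"offset":[1.8,0,12],"twist":0,"grip":0},
  {"offset":[1.8,0,17],"twist":0,"grip":0},
  {"offset":[1.8,0,20],"twist":0,"grip":0},
  {"offset":[1.8,0,20],"twist":0,"grip":0},
])

```text
time: 13.42
tool_pos: [0.5737, 0.0456, 0.3331]
tool_rot: [-0.001, 0.824, 0.567, -0.001]
contact_force: [0.6, -0.1, -0.6]
gripper_width: 0.21
```

Request:
play_rows([
  {"offset":[0,0,1],"twist":0,"grip":0},
  {"offset":[0,0,2],"twist":0,"grip":0},
  {"offset":[0,0,3],"twist":0,"grip":0},
  {"offset":[0,0,4],"twist":0,"grip":0},
  {"offset":[0,0,5],"twist":0,"grip":0},
])

```text
time: 13.83
tool_pos: [0.5742, 0.0457, 0.3298]
tool_rot: [0.0, 0.824, 0.567, 0.0]
contact_force: [0.4, -0.2, -0.2]
gripper_width: 0.208
```

```bash
python3 - <<'E'
from h import *
st()
E
```

```text
t 13.83 pos [574.2  45.7 329.8] psi 69.03 q [1.000e-04 8.240e-01 5.666e-01 1.000e-04] F [ 0.4 -0.2 -0.2] M [ 0.01  0.02 -0.  ] g 0.208
```

Request:
play_rows([
  {"offset":[-1.4,0,0],"twist":0,"grip":0},
  {"offset":[-1.4,0,0.7],"twist":0,"grip":0},
  {"offset":[-1.4,0,1.4],"twist":0,"grip":0},
  {"offset":[-1.4,0,2.1],"twist":0,"grip":0},
  {"offset":[-1.4,0,2.8],"twist":0,"grip":0},
])

```text
time: 14.25
tool_pos: [0.5736, 0.0445, 0.3269]
tool_rot: [-0.0, 0.824, 0.567, 0.0]
contact_force: [0.0, -0.6, -0.2]
gripper_width: 0.209
```

Request:
play_rows([
  {"offset":[0,0,0.6],"twist":0,"grip":0},
  {"offset":[0,0,1.2],"twist":0,"grip":0},
  {"offset":[0,0,1.8],"twist":0,"grip":0},
])

```text
time: 14.5
tool_pos: [0.5736, 0.0445, 0.325]
tool_rot: [-0.0, 0.824, 0.567, -0.0]
contact_force: [-0.4, 0.7, 0.1]
gripper_width: 0.209
```

```bash
python3 - <<'E'
from h import *
st()
E
```

```text
t 14.5 pos [573.6  44.5 325. ] psi 69.03 q [-1.000e-04  8.240e-01  5.666e-01 -0.000e+00] F [-0.4  0.7  0.1] M [ 0.1   0.04 -0.02] g 0.209
```

Request:
play_rows([
  {"offset":[0,0,0.8],"twist":0,"grip":0},
  {"offset":[0,0,1.6],"twist":0,"grip":0},
  {"offset":[0,0,2.4],"twist":0,"grip":0},
])

```text
time: 14.75
tool_pos: [0.5736, 0.0445, 0.3226]
tool_rot: [-0.0, 0.824, 0.567, -0.0]
contact_force: [-0.3, 0.8, -0.1]
gripper_width: 0.211
```

Request:
play_rows([
  {"offset":[0,0,0.8],"twist":0,"grip":0},
  {"offset":[0,0,1.6],"twist":0,"grip":0},
  {"offset":[0,0,2.4],"twist":0,"grip":0},
])

```text
time: 15.0
tool_pos: [0.5736, 0.0444, 0.3202]
tool_rot: [-0.0, 0.824, 0.567, -0.0]
contact_force: [-0.7, 0.9, -0.0]
gripper_width: 0.209
```

Request:
play_rows([
  {"offset":[0,0,1.2],"twist":0,"grip":0},
  {"offset":[0,0,2.4],"twist":0,"grip":0},
  {"offset":[0,0,3.6],"twist":0,"grip":0},
  {"offset":[0,0,4.8],"twist":0,"grip":0},
])

```text
time: 15.33
tool_pos: [0.5736, 0.0444, 0.3154]
tool_rot: [-0.0, 0.824, 0.567, -0.0]
contact_force: [-1.3, 1.0, -0.7]
gripper_width: 0.21
```

Request:
play_rows([
  {"offset":[0,0,1.2],"twist":0,"grip":0},
  {"offset":[0,0,2.4],"twist":0,"grip":0},
  {"offset":[0,0,3.6],"twist":0,"grip":0},
  {"offset":[0,0,4.8],"twist":0,"grip":0},
])

```text
time: 15.67
tool_pos: [0.5736, 0.0444, 0.3106]
tool_rot: [-0.0, 0.824, 0.567, 0.0]
contact_force: [-0.7, 1.7, 0.9]
gripper_width: 0.21
```

Request:
play_rows([
  {"offset":[0.2,-0.1,1],"twist":0,"grip":0},
  {"offset":[0.2,-0.1,2],"twist":0,"grip":0},
  {"offset":[0.2,-0.1,3],"twist":0,"grip":0},
  {"offset":[0.2,-0.1,4],"twist":0,"grip":0},
  {"offset":[0.2,-0.1,5],"twist":0,"grip":0},
])

```text
time: 16.08
tool_pos: [0.5736, 0.0446, 0.3056]
tool_rot: [0.0, 0.824, 0.567, 0.0]
contact_force: [-1.6, 1.5, 0.7]
gripper_width: 0.213
```

Request:
play_rows([
  {"offset":[0,0,1],"twist":0,"grip":0},
  {"offset":[0,0,2],"twist":0,"grip":0},
  {"offset":[0,0,3],"twist":0,"grip":0},
  {"offset":[0,0,4],"twist":0,"grip":0},
  {"offset":[0,0,5],"twist":0,"grip":0},
])

```text
time: 16.5
tool_pos: [0.5736, 0.0446, 0.3006]
tool_rot: [-0.0, 0.824, 0.567, -0.0]
contact_force: [-0.6, 1.4, 0.2]
gripper_width: 0.21
```

Request:
play_rows([
  {"offset":[0,-0.2,0.7],"twist":0,"grip":0},
  {"offset":[0,-0.2,1.4],"twist":0,"grip":0},
  {"offset":[0,-0.2,2.1],"twist":0,"grip":0},
  {"offset":[0,-0.2,2.8],"twist":0,"grip":0},
])

```text
time: 16.83
tool_pos: [0.5735, 0.0447, 0.2979]
tool_rot: [0.0, 0.824, 0.567, 0.0]
contact_force: [1.0, 0.4, 0.0]
gripper_width: 0.209
```

Request:
play_rows([
  {"offset":[0,0,0.7],"twist":0,"grip":0},
  {"offset":[0,0,1.4],"twist":0,"grip":0},
  {"offset":[0,0,2.1],"twist":0,"grip":0},
  {"offset":[0,0,2.8],"twist":0,"grip":0},
])

```text
time: 17.17
tool_pos: [0.5734, 0.0447, 0.295]
tool_rot: [0.0, 0.824, 0.567, -0.0]
contact_force: [0.1, -0.0, -0.7]
gripper_width: 0.214
```

Request:
play_rows([
  {"offset":[0,0,0.8],"twist":0,"grip":0},
  {"offset":[0,0,1.6],"twist":0,"grip":0},
  {"offset":[0,0,2.4],"twist":0,"grip":0},
  {"offset":[0,0,3.2],"twist":0,"grip":0},
  {"offset":[0,0,4],"twist":0,"grip":0},
])

```text
time: 17.58
tool_pos: [0.5734, 0.0447, 0.291]
tool_rot: [0.0, 0.824, 0.567, -0.0]
contact_force: [-0.6, -0.4, -0.8]
gripper_width: 0.209
```

Request:
play_rows([
  {"offset":[0,0,0.8],"twist":0,"grip":0},
  {"offset":[0,0,1.6],"twist":0,"grip":0},
  {"offset":[0,0,2.4],"twist":0,"grip":0},
  {"offset":[0,0,3.2],"twist":0,"grip":0},
])

```text
time: 17.92
tool_pos: [0.5735, 0.0447, 0.2883]
tool_rot: [-0.0, 0.824, 0.567, 0.0]
contact_force: [-1.7, 0.6, 4.9]
gripper_width: 0.211
```

Request:
play_rows([
  {"offset":[0,0,0.8],"twist":0,"grip":0},
  {"offset":[0,0,1.6],"twist":0,"grip":0},
  {"offset":[0,0,2.4],"twist":0,"grip":0},
  {"offset":[0,0,3.2],"twist":0,"grip":0},
  {"offset":[0,0,4],"twist":0,"grip":0},
])

```text
time: 18.33
tool_pos: [0.5737, 0.0448, 0.2854]
tool_rot: [0.0, 0.824, 0.567, 0.0]
contact_force: [-3.0, 0.2, 6.4]
gripper_width: 0.208
```

Request:
play_rows([
  {"offset":[0,0,0.8],"twist":0,"grip":0},
  {"offset":[0,0,1.6],"twist":0,"grip":0},
  {"offset":[0,0,2.4],"twist":0,"grip":0},
  {"offset":[0,0,3.2],"twist":0,"grip":0},
  {"offset":[0,0,4],"twist":0,"grip":0},
])

```text
time: 18.75
tool_pos: [0.5737, 0.0449, 0.2815]
tool_rot: [0.0, 0.824, 0.567, 0.0]
contact_force: [-3.0, 0.1, 7.2]
gripper_width: 0.207
```

Request:
play_rows([
  {"offset":[-0.1,-0.2,0.8],"twist":0,"grip":0},
  {"offset":[-0.1,-0.2,1.6],"twist":0,"grip":0},
  {"offset":[-0.1,-0.2,2.4],"twist":0,"grip":0},
  {"offset":[-0.1,-0.2,3.2],"twist":0,"grip":0},
  {"offset":[-0.1,-0.2,4],"twist":0,"grip":0},
])

```text
time: 19.17
tool_pos: [0.5736, 0.0448, 0.2776]
tool_rot: [0.0, 0.824, 0.567, 0.001]
contact_force: [-2.7, 0.4, 6.6]
gripper_width: 0.209
```

Request:
play_rows([
  {"offset":[0,0,0.8],"twist":0,"grip":0},
  {"offset":[0,0,1.6],"twist":0,"grip":0},
  {"offset":[0,0,2.4],"twist":0,"grip":0},
  {"offset":[0,0,3.2],"twist":0,"grip":0},
  {"offset":[0,0,4],"twist":0,"grip":0},
])

```text
time: 19.58
tool_pos: [0.5736, 0.0448, 0.2736]
tool_rot: [0.0, 0.824, 0.567, 0.001]
contact_force: [-3.5, 0.6, 7.0]
gripper_width: 0.212
```

Approx. 5 mm left to seat (expected at TCP z ≈ 268).

Request:
play_rows([
  {"offset":[-0.1,-0.2,0.7],"twist":0,"grip":0},
  {"offset":[-0.1,-0.2,1.4],"twist":0,"grip":0},
  {"offset":[-0.1,-0.2,2.1],"twist":0,"grip":0},
  {"offset":[-0.1,-0.2,2.8],"twist":0,"grip":0},
])

```text
time: 19.92
tool_pos: [0.5735, 0.0448, 0.2709]
tool_rot: [0.0, 0.824, 0.567, 0.001]
contact_force: [-2.0, 1.0, 7.8]
gripper_width: 0.21
```

Request:
play_rows([
  {"offset":[0,0,0.4],"twist":0,"grip":0},
  {"offset":[0,0,0.8],"twist":0,"grip":0},
  {"offset":[0,0,1.2],"twist":0,"grip":0},
])

```text
time: 20.17
tool_pos: [0.5735, 0.0448, 0.2697]
tool_rot: [0.0, 0.824, 0.567, 0.001]
contact_force: [-2.9, 2.1, 6.8]
gripper_width: 0.208
```

Request:
play_rows([
  {"offset":[0,0,0.4],"twist":0,"grip":0},
  {"offset":[0,0,0.8],"twist":0,"grip":0},
  {"offset":[0,0,1.2],"twist":0,"grip":0},
])

```text
time: 20.42
tool_pos: [0.5735, 0.0448, 0.2685]
tool_rot: [0.0, 0.824, 0.567, 0.001]
contact_force: [-4.4, 0.8, 10.0]
gripper_width: 0.208
```

Request:
play_rows([
  {"offset":[0,0,0.3],"twist":0,"grip":0},
  {"offset":[0,0,0.6],"twist":0,"grip":0},
])

```text
time: 20.58
tool_pos: [0.5735, 0.0448, 0.2685]
tool_rot: [0.0, 0.824, 0.567, 0.001]
contact_force: [-5.3, 1.4, 12.1]
gripper_width: 0.206
```

Request:
play_rows([
  {"offset":[0,0,0.3],"twist":0,"grip":0},
  {"offset":[0,0,0.5],"twist":0,"grip":0},
])

```text
time: 20.75
tool_pos: [0.5736, 0.0448, 0.2686]
tool_rot: [0.0, 0.824, 0.567, 0.001]
contact_force: [-5.7, 1.4, 13.5]
gripper_width: 0.208
```

Request:
play_rows([
  {"offset":[0,0,-1],"twist":0,"grip":0.3},
  {"offset":[0,0,-1],"twist":0,"grip":0.5},
  {"offset":[0,0,-1],"twist":0,"grip":0.5},
  {"offset":[0,0,-1],"twist":0,"grip":0.5},
])

```text
time: 21.08
tool_pos: [0.5729, 0.0446, 0.2662]
tool_rot: [-0.0, 0.824, 0.567, -0.0]
contact_force: [0.4, -0.4, 0.4]
gripper_width: 0.498
```

Request:
play_rows([
  {"offset":[0,0,-10],"twist":0,"grip":0.5},
  {"offset":[0,0,-30],"twist":0,"grip":0.5},
  {"offset":[0,0,-45],"twist":0,"grip":0.3},
  {"offset":[0,0,-45],"twist":0,"grip":0},
  {"offset":[0,0,-45],"twist":0,"grip":0},
])

```text
time: 21.5
tool_pos: [0.5734, 0.0446, 0.3129]
tool_rot: [0.001, 0.824, 0.567, 0.001]
contact_force: [0.4, -1.1, -0.8]
gripper_width: 0.083
```

```bash
python3 - <<'E'
from h import *
st();im=manip.grab_frame("side");w_=manip.grab_frame("wrist");st()
a=cv2.resize(im[165:255,170:290],None,fx=3.3,fy=3.3,interpolation=2);b=cv2.resize(w_,(512,384))[0:297]
b=cv2.resize(w_[100:340,100:420],(396,297));cv2.imwrite("pics/c7.png",np.hstack([a,b]))
E
```

```text
t 21.5 pos [573.4  44.6 312.9] psi 69.03 q [8.000e-04 8.240e-01 5.666e-01 1.000e-03] F [ 0.4 -1.1 -0.8] M [-0.03  0.07  0.03] g 0.083
t 21.6 pos [572.6  44.6 310.7] psi 69.03 q [-4.000e-04  8.240e-01  5.666e-01 -6.000e-04] F [-0.3  0.2 -0.3] M [-0.06 -0.02  0.02] g 0.001
```

View pics/c7.png

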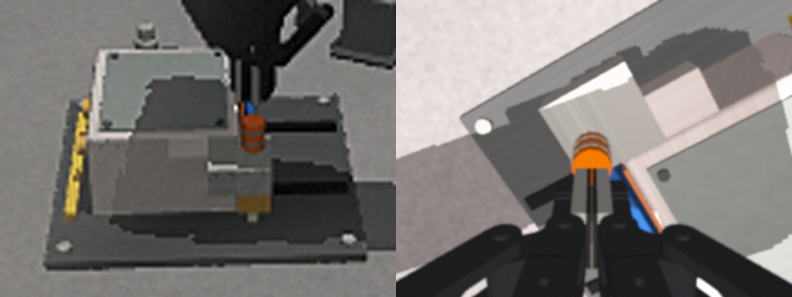

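Request:
play_rows([
  {"offset":[0,0,5],"twist":0,"grip":0},
  {"offset":[0,0,10],"twist":0,"grip":0},
  {"offset":[0,0,14],"twist":0,"grip":0},
  {"offset":[0,0,15],"twist":0,"grip":0},
  {"offset":[0,0,16],"twist":0,"grip":0},
])

```text
time: 22.02
tool_pos: [0.5727, 0.0447, 0.2944]
tool_rot: [-0.001, 0.824, 0.567, -0.001]
contact_force: [-0.2, -0.2, -0.4]
gripper_width: 0.002
```

Request:
play_rows([
  {"offset":[0,0,0.6],"twist":0,"grip":0},
  {"offset":[0,0,1.2],"twist":0,"grip":0},
  {"offset":[0,0,1.8],"twist":0,"grip":0},
  {"offset":[0,0,1.8],"twist":0,"grip":0},
])

```text
time: 22.35
tool_pos: [0.573, 0.0447, 0.2939]
tool_rot: [0.0, 0.824, 0.567, 0.0]
contact_force: [0.0, 0.7, -0.1]
gripper_width: 0.002
```

Request:
play_rows([
  {"offset":[0,0,0.6],"twist":0,"grip":0},
  {"offset":[0,0,1.2],"twist":0,"grip":0},
  {"offset":[0,0,1.8],"twist":0,"grip":0},
  {"offset":[0,0,1.8],"twist":0,"grip":0},
])

```text
time: 22.68
tool_pos: [0.5729, 0.0447, 0.2919]
tool_rot: [-0.0, 0.824, 0.567, -0.0]
contact_force: [-0.7, -0.8, 0.3]
gripper_width: 0.001
```

Request:
play_rows([
  {"offset":[0,0,0.5],"twist":0,"grip":0},
  {"offset":[0,0,1],"twist":0,"grip":0},
])

```text
time: 22.85
tool_pos: [0.5732, 0.0447, 0.2916]
tool_rot: [0.0, 0.824, 0.567, 0.0]
contact_force: [-0.6, 0.4, 3.7]
gripper_width: -0.006
```

Request:
play_rows([
  {"offset":[0,0,0.5],"twist":0,"grip":0},
  {"offset":[0,0,1],"twist":0,"grip":0},
  {"offset":[0,0,1],"twist":0,"grip":0},
])

```text
time: 23.1
tool_pos: [0.5734, 0.0447, 0.2915]
tool_rot: [0.0, 0.824, 0.567, 0.001]
contact_force: [-1.8, 0.1, 6.5]
gripper_width: 0.002
```

Request:
play_rows([
  {"offset":[0,0,0.7],"twist":0,"grip":0},
  {"offset":[0,0,1.4],"twist":0,"grip":0},
  {"offset":[0,0,2],"twist":0,"grip":0},
  {"offset":[0,0,2],"twist":0,"grip":0},
])

```text
time: 23.43
tool_pos: [0.5736, 0.0448, 0.2914]
tool_rot: [0.0, 0.824, 0.567, 0.001]
contact_force: [-6.8, -0.1, 14.9]
gripper_width: 0.005
```

Request:
play_rows([
  {"offset":[0,0,-5],"twist":0,"grip":0},
  {"offset":[0,0,-30],"twist":0,"grip":0},
  {"offset":[0,0,-65],"twist":0,"grip":0},
  {"offset":[-35,0,-100],"twist":0,"grip":0},
  {"offset":[-65,0,-110],"twist":0,"grip":0},
])

```text
time: 23.85
tool_pos: [0.5503, -0.0154, 0.4023]
tool_rot: [0.002, 0.823, 0.568, 0.002]
contact_force: [0.3, -0.7, 0.7]
gripper_width: -0.0
```

Request:
play_rows([
  {"offset":[-10,0,0],"twist":0,"grip":0},
  {"offset":[-10,0,0],"twist":0,"grip":0},
  {"offset":[-10,0,0],"twist":0,"grip":0},
])

```text
time: 24.1
tool_pos: [0.5458, -0.0255, 0.3968]
tool_rot: [-0.001, 0.824, 0.566, -0.0]
contact_force: [0.4, 0.7, -0.3]
gripper_width: -0.004
```

```bash
python3 - <<'E'
from h import *
im=manip.grab_frame("side");w_=manip.grab_frame("wrist");st()
a=cv2.resize(im[165:255,170:290],None,fx=3.3,fy=3.3,interpolation=2)
b=cv2.resize(w_[60:300,140:460],(396,297));cv2.imwrite("pics/c8.png",np.hstack([a,b]))
E
```

```text
t 24.2 pos [546.  -24.6 396. ] psi 69.06 q [-0.0013  0.8238  0.5668 -0.0009] F [-0.8 -0.4 -0.8] M [ 0.   -0.05 -0.04] g -0.0
```

View pics/c8.png

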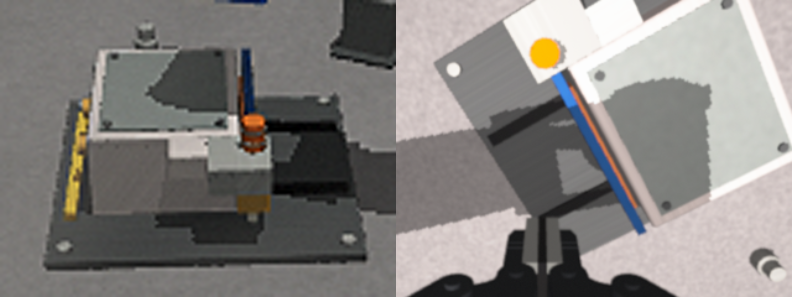

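The pictures show the head sitting on the steel knuckle, the brass knuckle beneath it with the pin and slug showing below, and the door up against the box. The gripper is clear, so I'm handing in.

```bash
python3 -c "
from plant import manip
print(manip.job_done())"
```

```text
the job is handed in; nothing more can be done
None
```

The blue door is home against the box. The orange-headed pin is through both knuckles, with its head on the upper one and the gripper clear. I handed the job in at about 24 s of the 72 s allowed.

- **Door:** I pushed it with shut fingers against about 4–5 N of rubbing until it stopped. Two further small pushes raised the force to about 15 N with almost no movement, so I took that as the hard stop.
- **Pin:** I found the bore with the wrist camera and the nose went in without any searching by feel. The slug resisted at about 7 N, as described. The pin stopped with the head at the upper knuckle, at about 13 N.
- **Seating check:** The fingertips were at about the level of the head's underside during insertion, so they may have touched the knuckle together with the head. I therefore let go and pressed the head top with shut fingers to about 15 N. It did not move, and its top measured about 118 mm above the bench, as expected for a flush head.
- **Forces:** No reading between moves passed about 17 N on the box, door or hinge, against the 30 N limit.
- **Last pictures:** Head flat on the steel knuckle, brass knuckle directly beneath, pin and slug showing below it, and the door along the box front. I never touched the spare pin. I didn't take a final picture of the rack, but the wrist picture after lifting the pin showed the spare still standing there.
- **Disagreement:** My early cradle position from the fixed cameras and the wrist camera's differed by about 5–7 mm. I used the close wrist measurements, and the fit bore them out.

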